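# Load the cutlery drying box and hold its sprung lid at the airing mark

### The job

Take the spoon tray by its black handle and slide it fully home into the front slot of the teal cutlery drying box while the box's lid is still shut, keeping both spoons in the tray. Then lift the sprung lid by its steel bar until the lid's edge is in line with the orange gauge arm, and finish while still holding the lid there by the bar, because it would spring shut if let go. Do not shift the orange arm, the pepper shaker or the mug.

Things in the scene. Friction and masses are not known exactly. Their poses are not given: they have to be found in the camera images.
- dryer: teal cutlery drying box, fixed on the worktop, 120 mm deep (x) x 250 wide (y) x 70 high without lid; origin at the centre of its underside, z up, +x from its front face (x = -60 mm) to its rear, +y to the left seen from its front. Inside it is free up to x = +50 mm; it has no floor. Tray home = tray panel against the front face: tray origin at x = -20 mm, y about 0, axes parallel.
- slot (a point): middle of the lower edge of the box's front slot, on the worktop in the front face (box x = -60 mm); axes as the box's. The slot is 214 mm wide (y = -107 to +107 mm), 42 mm high and open down to the worktop, on which the tray slides in.
- dryer_lid (a joint): angle of the grey lid with clear window (8 mm thick, 250 wide, 120 deep) on the box; 0 = shut and level, grows as its front edge rises, limit 1.4 rad. The hinge runs along the box's y at the rear, box x = +55 mm, z = 74 mm. A spring and its weight pull it shut: about 3 N at the bar to start it, about 5 N at 0.8 rad.
- lid_bar: steel bar 12 mm thick, 84 mm long along the box's y, on two posts on the lid's front edge; origin at its middle, 109 mm before the hinge, 36 mm above the lid's middle plane (box x = -54 mm, z = 110 mm when shut) and 32 mm above the lid's upper face. Grip it from above, fingers before and behind it: it is a sleeve that turns freely on its spindle, so the hand need not tilt.
- gauge_arm (a joint): angle of the orange gauge arm, in the same measure as the lid's angle (0 = level, grows upwards, same hinge axis); it stands at 0.42 to 0.78 rad, held by friction, and marks how far the lid must be opened: the lid is right when its angle equals this one.
- gauge_tip (a point): centre of the round end of the orange gauge arm, 112 mm from the hinge axis, 11 mm outside the lid's right edge (box y = -136 mm); axes turn with the arm.
- lid_edge (a point): point in the middle of the lid's thickness on its right edge, 112 mm from the hinge axis (box y = -125 mm); axes turn with the lid. It lies 11 mm beside gauge_tip when lid and arm are in line.
- tray: loose aluminium spoon tray, about 0.3 kg, on the worktop before the slot: pan 80 mm (x) x 204 (y), walls 16 high, teal front panel 6 mm thick, 236 wide, 38 high (rear face at x = -40 mm) and a black handle running from the panel along -x. Origin at the centre of the pan's underside, z up, +x is the way it goes into the box.
- tray_grip (a point): point on the axis of the tray's black handle, 101 mm before (-x of) the tray's origin, 27 mm above the worktop. The handle is 14 mm wide (tray's y), 18 mm high (18 to 36 mm above the worktop) and reaches from 46 to 136 mm before the tray's origin. With the tray home this point is 61 mm before the box's face.
- spoon_1: steel table spoon 187 x 31 x 6 mm lying across the tray in its rear compartment, 20 mm behind the tray's middle; origin at the centre of its underside, x along the spoon
- spoon_2: like spoon_1, in the tray's front compartment, 20 mm before its middle
- pepper_shaker: grey pepper shaker 44 mm thick, 90 mm high, standing left of the box; origin at the centre of its underside; leave alone
- coffee_mug: white mug 92 mm wide, 127 mm with its handle, 95 mm high, standing right of the box; origin at the centre of its underside; leave alone

How it is judged (in metres and radians):
On the way:
1. the tray is fully home in the slot with both spoons in it, while the lid is shut (x of tray in the frame of dryer above -0.025 m and value of joint dryer_lid below 0.08 rad and horizontal distance between each of spoon_1, spoon_2 and tray below 0.04 m and height (world z) of each of spoon_1, spoon_2 below 0.02 m), for 0.2 s.
At the end, for the whole second after the job is handed in: the tray is home (its panel within 5 mm of the box's front face) with both spoons lying in it; the lid stands still in line with the orange gauge arm within 0.07 rad (4 degrees), and the fingers carry it by its steel bar (x of tray in the frame of dryer above -0.025 m and horizontal distance between each of spoon_1, spoon_2 and tray below 0.04 m and height (world z) of each of spoon_1, spoon_2 below 0.02 m and angle between the x axis of lid_edge and the x axis of gauge_tip, either way round below 0.07 rad and velocity of joint dryer_lid between -0.05 and 0.05 rad/s and contact force between the fingers and lid_bar above 1 N and value of joint dryer_lid above 0.3 rad); the arm keeps its last pose, push and grip.
It fails at once if the orange gauge arm is shifted by more than 6 mm at its tip (distance of gauge_tip from where it was at the start of the episode above 0.006 m).
It fails at once if a spoon leaves the tray (horizontal distance between any of spoon_1, spoon_2 and tray above 0.06 m).
It fails at once if the pepper shaker is moved more than 30 mm or knocked over (distance of pepper_shaker from where it was at the start of the episode above 0.03 m or angle between pepper_shaker's own z axis and vertical above 0.5 rad).
It fails at once if the coffee mug is moved more than 30 mm or knocked over (distance of coffee_mug from where it was at the start of the episode above 0.03 m or angle between coffee_mug's own z axis and vertical above 0.5 rad).
It also fails if it takes over 54 s, if anything falls off the work surface, if the arm or the gripper's body presses on something with over 40 N, if the wrist force passes 120 N, or if a joint passes its speed limit or range.

### The arm

A 6-joint arm with a two-finger parallel gripper is mounted at the origin on a cart in front of the work surface, level with it; the furniture and walls round the work are solid. World frame = base frame: x ahead of the robot, y to its left, z up, the work surface at z = 0. Lengths are in m, angles in degrees, forces in N, time in s.
With the tool pointing down it reaches from about 0.4 to 0.825 m from the base axis. Payload 7 kg.
Tool frame: the origin (TCP) lies midway between the tips of the shut fingers; the grasp point (between the pads) lies r.tcp_to_grasp behind it (r.tcp_to_grasp is the distance from the TCP to the grasp point, in m); x points along the fingers, y is the direction in which the jaws open and shut, and the axes are right-handed (so a half turn about x gives the same grasp; the last joint's range is limited). The gripper opens to 88 mm and grips with 3 to 60 N. Pads are 19 mm wide; open, the fingers measure 130 mm over their backs; the gripper's body (78 mm by 193 mm) begins 47 mm behind the grasp point.
Start: joints at [-56.946, 20.546, 0.682, 0, -70.136, -16.507], TCP at [0.192, -0.647, 0.227] pointing down, gripper open.
Joint ranges: [-176.03, 176.03], [-82.01, 121.73], [-58.28, 71.71], [-173.87, 95.51], [-174.79, -0.11], [-173.66, 173.66]. Speed limits (degrees/s): [136.94, 136.94, 172.46, 180, 180, 180].

### API

Orientations are given as [roll, pitch, yaw] about the fixed x, y, z axes, in that order (R = Rz(yaw) Ry(pitch) Rx(roll)).
In Python, from plant import r gives the robot as it stands.
- The arm moves only by the tool carry_out, never from a script. Its argument "moves" is a list of rows, each a list of 7 numbers: the shift along the world's x, y, z in mm, then the turn, a rotation vector about the world's x, y, z in rad, then the opening in per cent of the stroke, from 0 (shut) to 100 (fully open). In form: [[x, y, z, wx, wy, wz, claw], ...]. A call has 1 to 5 rows; each row is the pose to reach, as a shift and turn from the pose commanded when the call began; what a row does not reach only later rows make up. A row lasts 1/10 s, in which the tool goes at most 50 mm and 8.59 degrees, less where a joint would pass 70% of its speed; a pose out of reach is approached as far as the arm can. A call with a gripper value outside its range is refused whole. The fingers move at their own pace and stop on an object; "squeeze" is the grip in N (left out, the last holds). Time passes only in rows, so rows that repeat a pose let the fingers close. It gives the time, the measured TCP pose, the force and the opening at its end, in the units of the state.
- r.get_state(): the state, without advancing time (a new reading comes with each control period).
- r.capture(name): name is "scene" or "top" or "wrist"; returns the picture (400x640x3 uint8, blue, green, red); there is no depth.
- r.camera_params(name): a dict with "K" (3x3 intrinsics, pixels), "rvec" (rotation vector, rad) and "tvec" (3), from world to camera coordinates, as OpenCV has them. Camera axes: x right, y down, z forward; pixel columns grow to the right and rows downward; lengths in m; the calibration is good to about 2 mm. A picture is of the moment at which its call begins: read the wrist's pose just before it. camera_params takes no time and is no camera call; for the wrist camera it gives the pose at the moment of the call.
- r.close_job(): hands the job in, once; it reports no verdict.
The state is a dict: "time_s": time; "joints": joint angles; "qd": joint speeds; "joint_torque": joint torques, N m; "tcp_pos": TCP position; "eef_rot": TCP orientation; "contact_force": force on the tool from outside, world axes, zero at the start; "moment": the same for the moment, N m; "gripper_width": finger opening in m.
Only numpy, scipy, OpenCV 4.12 (cv2) and the standard library are available. Lean on these libraries where they do the work, as an engineer would, in place of code of your own. Each camera call takes 0.05 s, during which the arm holds its last target. There are 200 camera calls.

## Working session

There is one attempt and no reset: what is moved stays moved. The work goes in short steps, Python scripts to look and compute and a tool call to move; the robot and the scene stay as the last step left them, time stands still between calls to the robot, and variables do not carry over. Pictures are saved under pics/ and viewed, about 8 in all and at most 12, crops included, and the job is handed in when it is done.

Besides the shell and the picture viewer there is one more tool, called after "Request:" in YAML: its name, and indented under it one key for each argument. carry_out: Moves the arm, as the interface text tells. Its arguments: {"type":"object","properties":{"moves":{"type":"array"},"squeeze":{"type":"number"}},"required":["moves"]}

```bash
mkdir -p pics; ls; python3 - <<'E'
from plant import r
import cv2,numpy as np
print(r.get_state(), r.tcp_to_grasp)
for n in("scene","top"):
    im=r.capture(n); cv2.imwrite(f"pics/{n}0.png",im)
    p=r.camera_params(n); R=cv2.Rodrigues(np.array(p["rvec"],float))[0]
    print(n,p["K"],(-R.T@np.array(p["tvec"]).ravel()).round(3),R.round(2).tolist())
E
```

```text
pics
{'time_s': 0.0, 'joints': array([-5.69463486e+01,  2.05918700e+01,  6.31295063e-01, -1.98494770e-02,
       -7.01362817e+01, -1.65082940e+01]), 'qd': array([ 0.04910226, -0.09546656,  0.00675047,  0.01405018,  0.00209934,
       -0.01455289]), 'joint_torque': array([-4.83529238e-04, -5.82722819e+01,  2.93050146e+01,  6.99730173e+00,
        7.02512145e-03, -1.83269685e-04]), 'tcp_pos': array([ 0.19205724, -0.6465639 ,  0.22559981]), 'eef_rot': array([ 95.60531643,  89.90136172, 112.14391357]), 'contact_force': array([0.38297952, 0.13799006, 0.29201119]), 'moment': array([-0.00037992,  0.05804412, -0.04016965]), 'gripper_width': 0.08788271071051726} 0.0188
scene [[378.45609609   0.         321.92205977]
 [  0.         378.45609609 199.63403718]
 [  0.           0.           1.        ]] [-0.018 -0.789  0.618] [[0.65, -0.76, -0.01], [-0.44, -0.37, -0.82], [0.61, 0.54, -0.58]]
top [[396.06236117   0.         323.53933268]
 [  0.         396.06236117 208.40417342]
 [  0.           0.           1.        ]] [ 0.478 -0.295  1.074] [[0.02, -1.0, 0.01], [-1.0, -0.02, -0.08], [0.08, -0.01, -1.0]]
```

View pics/scene0.png

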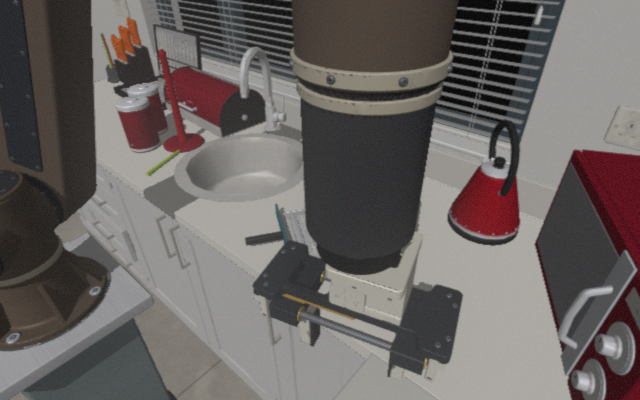

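View pics/top0.png

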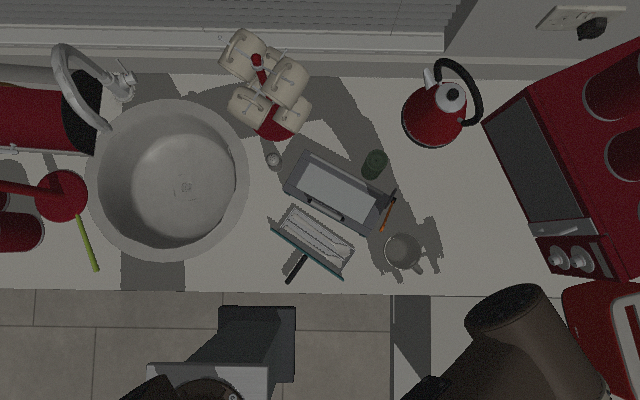

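The top view shows the box at about (335,190), the tray at (312,240) with its handle reaching to (289,281), the orange arm at (387,212), the mug at (402,250) and the shaker at (275,160). I'll zoom in.

```bash
python3 - <<'E'
import cv2
im=cv2.imread("pics/top0.png")[140:290,250:450]
cv2.imwrite("pics/topz.png",cv2.convertScaleAbs(cv2.resize(im,None,fx=4,fy=4,interpolation=cv2.INTER_CUBIC),alpha=1.4))
E
```

```text
(no output)
```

View pics/topz.png

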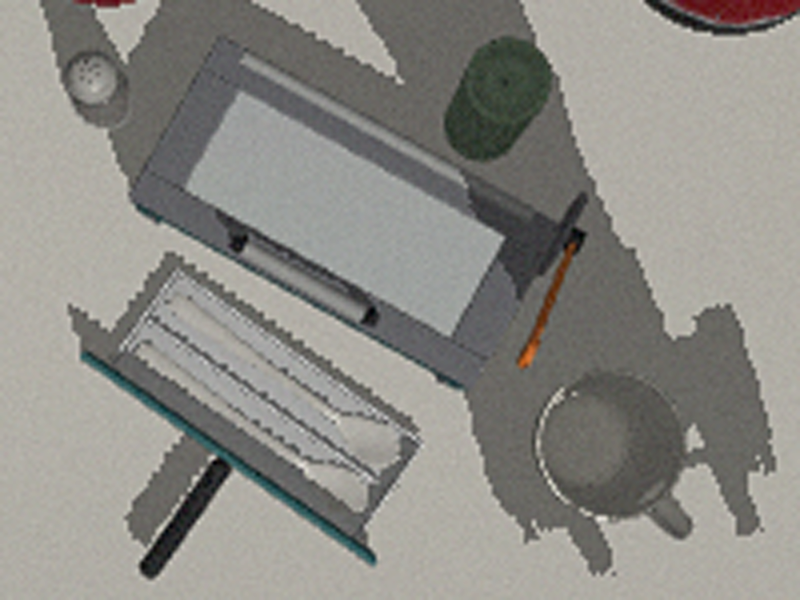

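Zoomed view (px = zoom/4 + (250,140)): lid front corners at about (135,200) and (467,385), bar ends (243,240) and (370,312), panel top ends (82,353) and (375,560), handle (222,462) to (150,570), and orange tip (526,360).

```bash
cat > h.py <<'E'
import numpy as np, cv2
def ray(p,uv):
    R=cv2.Rodrigues(np.array(p["rvec"],float))[0]; t=np.array(p["tvec"],float).ravel()
    d=R.T@np.linalg.inv(np.array(p["K"]))@np.array([*uv,1.]); return -R.T@t,d
def plane(p,uv,z):
    c,d=ray(p,uv); return c+d*(z-c[2])/d[2]
def plane2(p,uv,q,n):
    c,d=ray(p,uv); return c+d*(n@(q-c))/(n@d)
def proj(p,X): return cv2.projectPoints(np.array(X,float).reshape(-1,1,3),np.array(p["rvec"],float),np.array(p["tvec"],float),np.array(p["K"]),None)[0].reshape(-1,2)
E
python3 - <<'E'
from plant import r
from h import *
p=r.camera_params("top")
P=lambda u,v,z: plane(p,(u/4+250-.4,v/4+140-.4),z)
def show(n,a,b):
    d=b-a; print(n,a.round(4),b.round(4),'mid',((a+b)/2).round(4),'len',np.linalg.norm(d).round(4),'ang',np.degrees(np.arctan2(d[1],d[0])).round(2))
show('lidfront',P(467,385,.078),P(135,198,.078))
show('lidleft',P(135,198,.078),P(222,38,.078))
show('bar',P(370,312,.112),P(240,238,.112))
show('panel',P(375,560,.038),P(82,353,.038))
show('handle',P(150,570,.036),P(222,462,.036))
show('trayrear',P(420,440,.016),P(178,270,.016))
E
```

```text
lidfront [ 0.4926 -0.4096  0.078 ] [ 0.6072 -0.1984  0.078 ] mid [ 0.5499 -0.304   0.078 ] len 0.2403 ang 61.52
lidleft [ 0.6072 -0.1984  0.078 ] [ 0.7111 -0.2513  0.078 ] mid [ 0.6592 -0.2248  0.078 ] len 0.1166 ang -27.01
bar [ 0.5355 -0.3463  0.112 ] [ 0.5794 -0.2663  0.112 ] mid [ 0.5574 -0.3063  0.112 ] len 0.0912 ang 61.24
panel [ 0.3792 -0.3555  0.038 ] [ 0.5099 -0.1624  0.038 ] mid [ 0.4445 -0.259   0.038 ] len 0.2331 ang 55.92
handle [ 0.3703 -0.21    0.036 ] [ 0.4405 -0.2552  0.036 ] mid [ 0.4054 -0.2326  0.036 ] len 0.0835 ang -32.75
trayrear [ 0.4565 -0.3857  0.016 ] [ 0.5672 -0.2223  0.016 ] mid [ 0.5118 -0.304   0.016 ] len 0.1973 ang 55.89
```

Request:
carry_out:
  moves:
    - [40,84,0,0,0,-0.14,100]
    - [80,128,0,0,0,-0.28,100]
    - [110,168,0,0,0,-0.42,100]
    - [140,208,0,0,0,-0.56,100]
    - [165,250,0,0,0,-0.7,100]

```text
time_s: 0.6
tcp_pos: [0.3246, -0.4457, 0.2264]
eef_rot: [146.5, 90.0, 123.5]
contact_force: [1.0, 0.1, -0.5]
gripper_width: 0.0877
```

Request:
carry_out:
  moves:
    - [10,50,0,0,0,-0.1,100]
    - [20,100,0,0,0,-0.17,100]
    - [30,140,-25,0,0,-0.17,100]
    - [39,170,-50,0,0,-0.17,100]
    - [39,170,-75,0,0,-0.17,100]

```text
time_s: 1.1
tcp_pos: [0.3636, -0.2747, 0.1513]
eef_rot: [35.4, 89.9, 3.2]
contact_force: [1.1, -1.3, -0.6]
gripper_width: 0.0874
```

```bash
python3 - <<'E'
from plant import r
from h import *
s=r.get_state(); print(s["time_s"],s["tcp_pos"],s["eef_rot"],s["joints"].round(1))
p=r.camera_params("wrist");w=r.capture("wrist"); np.savez("w1.npz",**{k:np.array(v) for k,v in p.items()})
cv2.imwrite("pics/w1.png",w)
sc=r.capture("scene");cv2.imwrite("pics/s1.png",sc)
im=np.vstack([cv2.resize(w,(480,300)),cv2.resize(sc,(480,300))]); cv2.imwrite("pics/ws1.png",im)
E
```

```text
1.1 [ 0.36355379 -0.27465128  0.15133396] [35.44974859 89.88687888  3.22472483] [ -12.2    3.4  -32.2   -0.   -54.3 -110. ]
```

View pics/ws1.png

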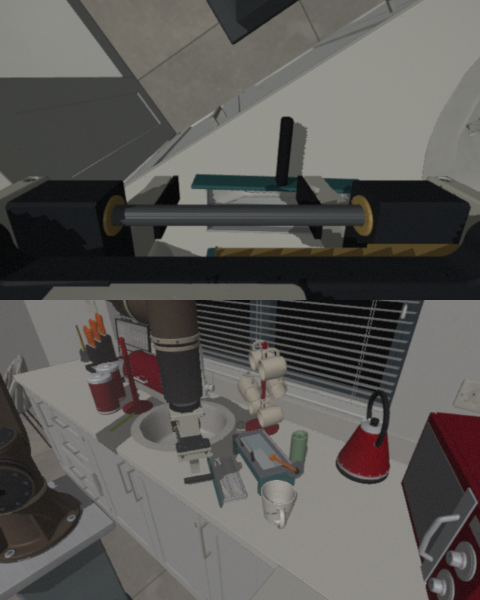

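The wrist view (upper half) shows the handle right of the hand's centre, from (287,120) to (283,185). In the scene view the box, the orange arm at about (283,462) and the mug are now all clear. I'll refine the handle and gauge from these.

```bash
python3 - <<'E'
from plant import r
from h import *
w=cv2.imread("pics/w1.png"); p=dict(np.load("w1.npz"))
P=lambda u,v,z: plane(p,(u,v),z)
# handle: dark pixels per row in region
for v in (175,195,215,230):
    row=w[v,350:420].max(axis=1); d=np.where(row<50)[0]
    if len(d): 
        u=350+(d.min()+d.max())/2; print(v,d.min()+350,d.max()+350,P(u,v,.036).round(4))
s=cv2.imread("pics/s1.png"); hsv=cv2.cvtColor(s,cv2.COLOR_BGR2HSV)
m=((hsv[...,0]<18)&(hsv[...,0]>6)&(hsv[...,1]>140)&(hsv[...,2]>90)).astype(np.uint8)
n,l,st,ce=cv2.connectedComponentsWithStats(m); print([(st[i].tolist()) for i in range(1,n) if st[i][4]>15])
y0,x0=175,285
cv2.imwrite("pics/s1z.png",cv2.resize(s[y0:y0+125,x0:x0+160],None,fx=5,fy=4.8,interpolation=cv2.INTER_CUBIC))
E
```

```text
175 374 389 [ 0.3811 -0.216   0.036 ]
195 372 387 [ 0.3967 -0.2266  0.036 ]
215 370 385 [ 0.4129 -0.2377  0.036 ]
230 369 383 [ 0.4255 -0.2463  0.036 ]
[[111, 18, 29, 43, 593], [360, 206, 35, 22, 142]]
```

View pics/s1z.png

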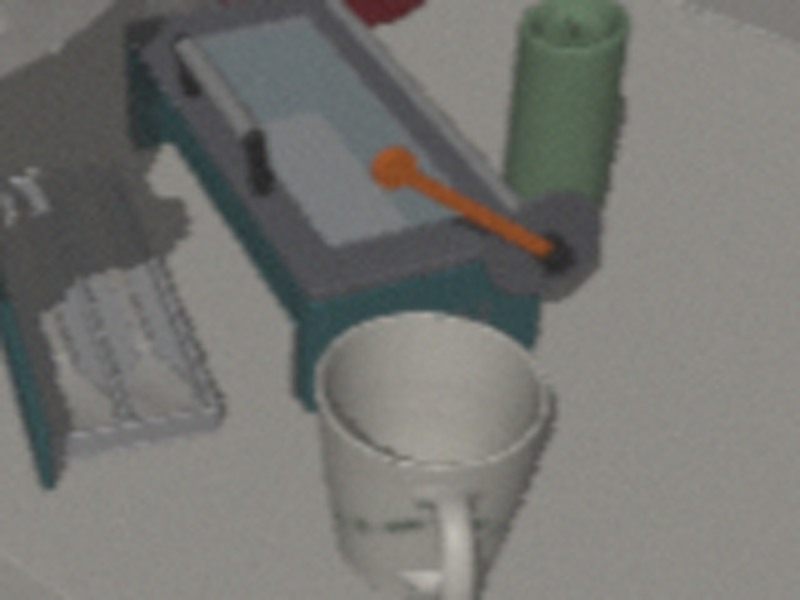

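The handle agrees with the first estimate. In the scene crop the orange tip is at (394,168) and its hinge at (558,250), and the lid's front right corner is at about (313,300).

```bash
python3 - <<'E'
from plant import r
from h import *
pt=r.camera_params("top");ps=r.camera_params("scene")
T=lambda u,v:(u/4+250-.4,v/4+140-.4); S=lambda u,v:(285+u/5-.4,175+v/4.8-.4)
def tri(a,b):
    c1,d1=ray(pt,a);c2,d2=ray(ps,b); k=np.linalg.lstsq(np.c_[d1,-d2],c2-c1,rcond=None)[0]
    A,B=c1+k[0]*d1,c2+k[1]*d2; return (A+B)/2,np.linalg.norm(A-B)
tip,e1=tri(T(526,360),S(394,168)); hg,e2=tri(T(573,238),S(558,250))
print('tip',tip.round(4),e1.round(4),'hinge',hg.round(4),e2.round(4), np.linalg.norm(tip-hg))
d=tip-hg; print('angle',np.arctan2(d[2],np.hypot(d[0],d[1])), np.degrees(np.arctan2(-d[1],-d[0])))
print('cornerFR scene',plane(ps,S(313,300),.078))
print('bar end scene',plane(ps,S(182,45),.112),plane(ps,S(254,132),.112))
print('mug',plane(pt,T(610,440),.095), plane(ps,S(435,388),.095),'pep',plane(pt,T(95,78),.09))
for yaw in(-28,-28.5,-29):
    a=np.radians(yaw);bx=np.array([np.cos(a),np.sin(a),0]);by=np.array([-bx[1],bx[0],0])
    O=np.array([.603,-.3345,0]); H=O+.055*bx-.136*by+[0,0,.074]
    for n,p,f in(('top',pt,T(526,360)),('scene',ps,S(394,168))):
        q=plane2(p,f,H,by)-H; print(yaw,n,q.round(4),np.arctan2(q[2],-q@bx),np.linalg.norm(q))
E
```

```text
tip [ 0.508  -0.4372  0.1502] 0.0039 hinge [ 0.5872 -0.4769  0.0762] 0.0014 0.11545012998896123
angle 0.6957603944172233 -26.630352102830425
cornerFR scene [ 0.48682915 -0.41609434  0.078     ]
bar end scene [ 0.57176809 -0.26748472  0.112     ] [ 0.53478784 -0.34355021  0.112     ]
mug [ 0.46005442 -0.49600223  0.095     ] [ 0.4582086  -0.49876247  0.095     ] pep [ 0.68126388 -0.17249614  0.09      ]
-28 top [-0.0806  0.0429  0.0635] 0.6074337597984355 0.1111841000850904
-28 scene [-0.0785  0.0417  0.0764] 0.7101630385581242 0.11725617774838237
-28.5 top [-0.0794  0.0431  0.0661] 0.6313763850132633 0.11194915221742553
-28.5 scene [-0.077   0.0418  0.0762] 0.7161118147666669 0.11608223894056184
-29 top [-0.0782  0.0434  0.0686] 0.6546462812462626 0.11274576111531186
-29 scene [-0.0754  0.0418  0.076 ] 0.7221990198355279 0.11492668143459175
```

Request:
carry_out:
  moves:
    - [16,24,0,0,0,-0.02,100]
    - [33,48,0,0,0,-0.04,100]
    - [33,48,-20,0,0,-0.04,100]
    - [33,48,-40,0,0,-0.04,100]
    - [33,48,-60,0,0,-0.04,100]

```text
time_s: 1.7
tcp_pos: [0.3967, -0.23, 0.0922]
eef_rot: [18.3, 89.9, -16.4]
contact_force: [0.7, 0.0, 0.4]
gripper_width: 0.0877
```

Request:
carry_out:
  moves:
    - [0,3,-30,0,0,0,100]
    - [0,3,-60,0,0,0,100]
    - [0,3,-82,0,0,0,100]
    - [0,3,-82,0,0,0,60]
    - [0,3,-82,0,0,0,30]
  squeeze: 25

```text
time_s: 2.2
tcp_pos: [0.3963, -0.2271, 0.0103]
eef_rot: [-112.8, 90.0, -147.5]
contact_force: [0.7, 0.6, 0.7]
gripper_width: 0.0772
```

Request:
carry_out:
  moves:
    - [0,0,0,0,0,0,0]
    - [0,0,0,0,0,0,0]
    - [0,0,0,0,0,0,0]
    - [0,0,0,0,0,0,0]
    - [0,0,0,0,0,0,0]

```text
time_s: 2.7
tcp_pos: [0.3961, -0.2264, 0.01]
eef_rot: [28.2, 90.0, -6.5]
contact_force: [0.0, 0.4, -0.2]
gripper_width: 0.0375
```

Request:
carry_out:
  moves:
    - [0,0,0,0,0,0,0]
    - [0,0,0,0,0,0,0]
    - [0,0,0,0,0,0,0]
    - [0,0,0,0,0,0,0]
    - [0,0,0,0,0,0,0]

```text
time_s: 3.2
tcp_pos: [0.396, -0.2264, 0.0096]
eef_rot: [35.5, 90.0, 0.8]
contact_force: [0.8, 0.8, -0.9]
gripper_width: 0.0139
```

Request:
carry_out:
  moves:
    - [2,0,0,0,0,0.025,0]
    - [4,1,0,0,0,0.05,0]
    - [6,1,0,0,0,0.075,0]
    - [7,1,0,0,0,0.103,0]
    - [7,1,0,0,0,0.103,0]

```text
time_s: 3.7
tcp_pos: [0.4033, -0.2255, 0.0096]
eef_rot: [13.0, 90.0, -15.7]
contact_force: [0.2, -0.7, 0.4]
gripper_width: 0.0139
```

```bash
python3 - <<'E'
from plant import r
from h import *
s=r.get_state(); print(s["tcp_pos"],s["eef_rot"],s["contact_force"],s["gripper_width"])
im=r.capture("top");cv2.imwrite("pics/t2.png",im)
cv2.imwrite("pics/t2z.png",cv2.convertScaleAbs(cv2.resize(im[140:290,250:450],None,fx=4,fy=4,interpolation=cv2.INTER_CUBIC),alpha=1.4))
E
```

```text
[ 0.40326759 -0.22549032  0.00957075] [ 13.03890684  89.97837413 -15.67320218] [ 0.20010742 -0.69352624  0.40364172] 0.013889031665912148
```

View pics/t2z.png

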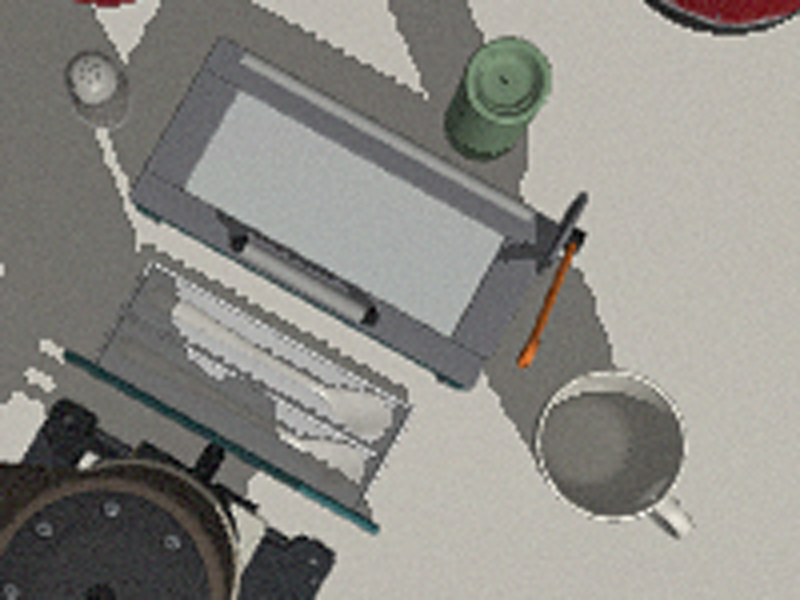

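The tray is now about parallel to the box (panel (65,352)–(378,530), lid front (133,198)–(475,382)). I'll check the lateral offset.

```bash
python3 - <<'E'
from plant import r
from h import *
p=r.camera_params("top")
P=lambda u,v,z: plane(p,(u/4+250-.4,v/4+140-.4),z)
def show(n,a,b):
    d=b-a; m=(a+b)/2; th=np.radians(-28.8); q=m[:2]-[.601,-.334]
    print(n,'mid',m.round(4),'len',np.linalg.norm(d).round(4),'yaw',(np.degrees(np.arctan2(d[1],d[0]))-90).round(2),'box xy',(q@[np.cos(th),np.sin(th)]).round(4),(q@[-np.sin(th),np.cos(th)]).round(4))
show('lidfront',P(478,382,.078),P(133,198,.078))
show('bar',P(370,312,.112),P(240,238,.112))
show('panel',P(378,530,.038),P(65,352,.038))
show('trayrear',P(410,405,.016),P(150,265,.016))
E
```

```text
lidfront mid [ 0.5509 -0.3068  0.078 ] len 0.2466 yaw -27.17 box xy -0.057 -0.0003
bar mid [ 0.5574 -0.3063  0.112 ] len 0.0912 yaw -28.76 box xy -0.0515 0.0033
panel mid [ 0.4544 -0.2542  0.038 ] len 0.2343 yaw -28.51 box xy -0.1669 -0.0007
trayrear mid [ 0.5249 -0.2912  0.016 ] len 0.1973 yaw -27.34 box xy -0.0873 0.0009
```

Request:
carry_out:
  moves:
    - [13,-7,0,0,0,0,0]
    - [26,-14,0,0,0,0,0]
    - [35,-19,0,0,0,0,0]
    - [44,-24,0,0,0,0,0]
    - [53,-29,0,0,0,0,0]

```text
time_s: 4.25
tcp_pos: [0.4558, -0.2546, 0.0095]
eef_rot: [-167.9, 89.9, 163.3]
contact_force: [-4.0, 1.9, 3.9]
gripper_width: 0.0141
```

Request:
carry_out:
  moves:
    - [7,-4,0,0,0,0,0]
    - [14,-8,0,0,0,0,0]
    - [21,-11.5,0,0,0,0,0]
    - [28,-15.4,0,0,0,0,0]
    - [32,-17.6,0,0,0,0,0]

```text
time_s: 4.75
tcp_pos: [0.4887, -0.2725, 0.0095]
eef_rot: [9.7, 90.0, -19.1]
contact_force: [-3.4, 2.4, 2.1]
gripper_width: 0.0138
```

Request:
carry_out:
  moves:
    - [2,-1,0,0,0,0,0]
    - [4,-2,0,0,0,0,0]
    - [6,-3.3,0,0,0,0,0]
    - [8,-4.4,0,0,0,0,0]
    - [8,-4.4,0,0,0,0,0]

```text
time_s: 5.25
tcp_pos: [0.4943, -0.2758, 0.0094]
eef_rot: [-171.1, 89.8, 160.1]
contact_force: [-7.5, 6.5, 7.1]
gripper_width: 0.0138
```

Request:
carry_out:
  moves:
    - [1,-0.5,0,0,0,0,0]
    - [2,-1,0,0,0,0,0]
    - [3,-1.6,0,0,0,0,0]
    - [3,-1.6,0,0,0,0,0]
    - [3,-1.6,0,0,0,0,0]

```text
time_s: 5.75
tcp_pos: [0.4942, -0.2758, 0.0088]
eef_rot: [-173.9, 89.5, 157.3]
contact_force: [-13.6, 14.7, 14.4]
gripper_width: 0.0138
```

```bash
python3 - <<'E'
from plant import r
from h import *
s=r.get_state(); print(s["tcp_pos"],s["contact_force"])
w=r.capture("wrist");sc=r.capture("scene");t=r.capture("top")
cv2.imwrite("pics/v3.png",np.vstack([cv2.resize(sc[170:300,250:450],(800,300),interpolation=cv2.INTER_CUBIC)[:, :],cv2.convertScaleAbs(np.hstack([cv2.resize(t[140:290,250:450],(400,300)),cv2.resize(w,(400,300))]),alpha=1.4)]))
E
```

```text
[ 0.49418655 -0.27581814  0.00878995] [-13.58121758  14.69392516  14.3987585 ]
```

View pics/v3.png

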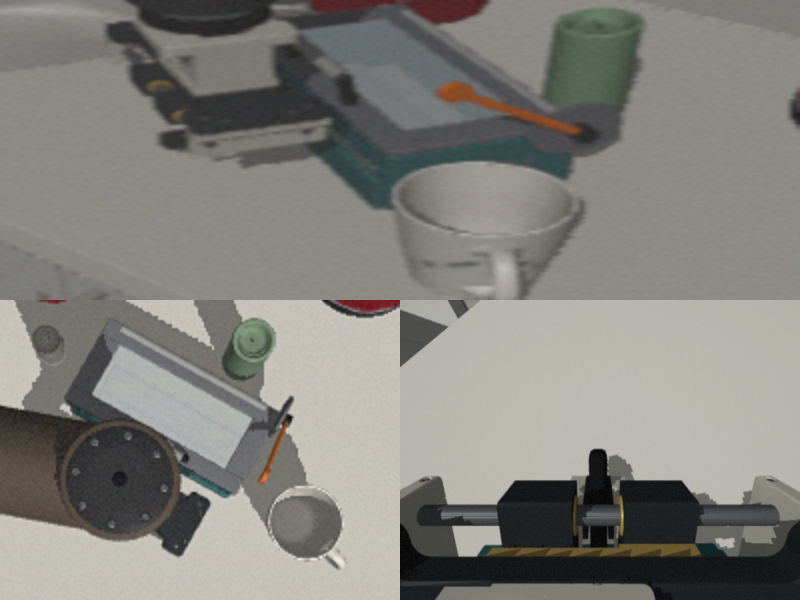

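All three views show the tray in: its panel is against the box face (scene (340,160)), the lid is shut and the hand is at a hard stop. The grip point is at box x = -121.6 mm, which matches home. Next I release and rise.

Request:
carry_out:
  moves:
    - [-2,1.2,0,0,0,0,0]
    - [-2,1.2,0,0,0,0,0]
    - [-2,1.2,0,0,0,0,40]
    - [-2,1.2,0,0,0,0,60]
    - [-2,1.2,0,0,0,0,80]

```text
time_s: 6.4
tcp_pos: [0.4979, -0.2771, 0.0098]
eef_rot: [12.4, 89.9, -16.4]
contact_force: [-0.5, 0.5, 0.5]
gripper_width: 0.0324
```

Request:
carry_out:
  moves:
    - [0,0,0,0,0,0,100]
    - [0,0,0,0,0,0,100]
    - [0,0,0,0,0,0,100]
    - [0,0,20,0,0,0,100]
    - [0,0,50,0,0,0,100]

```text
time_s: 6.9
tcp_pos: [0.4955, -0.2765, 0.0585]
eef_rot: [-164.4, 89.8, 166.8]
contact_force: [0.9, -0.4, 0.4]
gripper_width: 0.0723
```

Request:
carry_out:
  moves:
    - [0,0,45,0,0,0,100]
    - [0,0,90,0,0,0,100]
    - [-20,10,130,0,0,0,100]
    - [-30,15,140,0,0,0,100]
    - [-30,15,140,0,0,0,100]

```text
time_s: 7.4
tcp_pos: [0.4668, -0.2616, 0.202]
eef_rot: [21.4, 89.7, -7.4]
contact_force: [1.0, -0.9, 0.2]
gripper_width: 0.0877
```

```bash
python3 - <<'E'
from plant import r
from h import *
s=r.get_state(); print(s["time_s"],s["tcp_pos"],s["eef_rot"],s["joints"].round(1),s["gripper_width"])
p=r.camera_params("wrist");R=cv2.Rodrigues(np.array(p["rvec"]))[0]; print((-R.T@np.array(p["tvec"]).ravel()).round(3),R.round(2).tolist())
w=r.capture("wrist");t=r.capture("top");cv2.imwrite("pics/t4.png",t);cv2.imwrite("pics/w4.png",w)
cv2.imwrite("pics/v4.png",cv2.convertScaleAbs(np.vstack([cv2.resize(t[155:290,250:450],(800,400),interpolation=cv2.INTER_CUBIC),np.hstack([cv2.resize(w,(320,200)),cv2.resize(r.capture("scene")[150:300,230:470],(480,200))*1])]),alpha=1.4))
E
```

```text
7.4 [ 0.46682573 -0.26162185  0.20202412] [21.40970616 89.73550231 -7.39319049] [  -8.3    8.3  -19.2   -0.   -62.2 -110.5] 0.08766419063444142
[ 0.397 -0.223  0.36 ] [[0.48, 0.88, 0.0], [0.84, -0.46, 0.3], [0.26, -0.14, -0.96]]
```

View pics/v4.png

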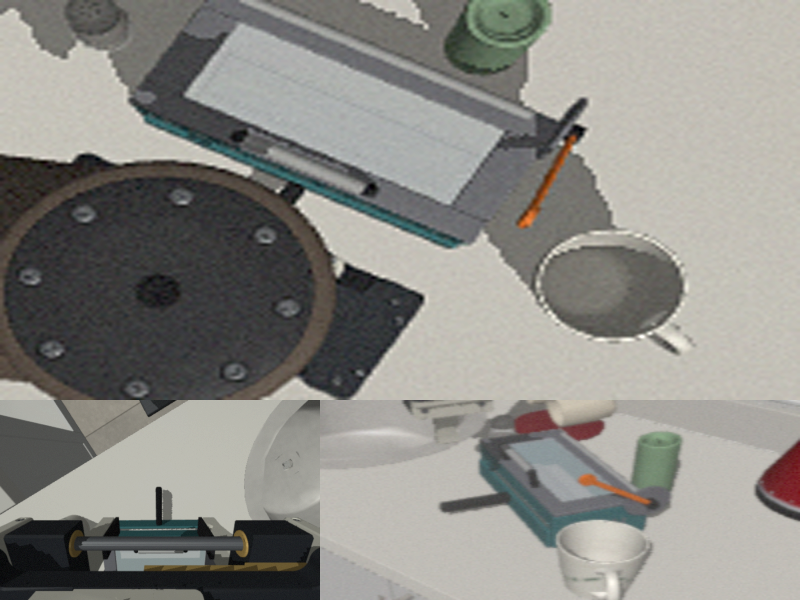

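Views: the tray is home and parallel, with a teal panel flush along the box face and the lid shut. The gauge arm and mug are unmoved. Next I turn the jaws by 90° and go over the bar.

Request:
carry_out:
  moves:
    - [18,-9,10,0,0,0.145,100]
    - [36,-18,10,0,0,0.29,100]
    - [54,-27,10,0,0,0.435,100]
    - [72,-36,10,0,0,0.58,100]
    - [89,-44,10,0,0,0.725,100]

```text
time_s: 8.05
tcp_pos: [0.5564, -0.3063, 0.207]
eef_rot: [153.6, 89.8, 166.7]
contact_force: [0.4, -0.4, -0.3]
gripper_width: 0.0877
```

Request:
carry_out:
  moves:
    - [0,0,0,0,0,0.145,100]
    - [0,0,0,0,0,0.29,100]
    - [0,0,0,0,0,0.435,100]
    - [0,0,0,0,0,0.58,100]
    - [0,0,0,0,0,0.725,100]

```text
time_s: 8.55
tcp_pos: [0.5556, -0.3059, 0.207]
eef_rot: [111.5, 89.8, 166.1]
contact_force: [0.3, -0.7, 0.7]
gripper_width: 0.0878
```

Request:
carry_out:
  moves:
    - [0,0,0,0,0,0.121,100]
    - [0,0,-10,0,0,0.121,100]
    - [0,0,-20,0,0,0.121,100]
    - [0,0,-30,0,0,0.121,100]
    - [0,0,-40,0,0,0.121,100]

```text
time_s: 9.05
tcp_pos: [0.5555, -0.3057, 0.1677]
eef_rot: [102.1, 89.9, 163.2]
contact_force: [1.1, 0.8, 0.2]
gripper_width: 0.0878
```

```bash
python3 - <<'E'
from plant import r
from h import *
s=r.get_state(); print(s["time_s"],s["tcp_pos"],s["eef_rot"],s["eef_rot"][2]-s["eef_rot"][0],s["joints"].round(1),s["gripper_width"])
p=r.camera_params("wrist");R=cv2.Rodrigues(np.array(p["rvec"]))[0]; print((-R.T@np.array(p["tvec"]).ravel()).round(3),R.round(2).tolist())
np.savez("w5.npz",**{k:np.array(v) for k,v in p.items()})
w=r.capture("wrist");cv2.imwrite("pics/w5.png",w)
E
```

```text
9.05 [ 0.55546075 -0.30573027  0.16774231] [102.07262061  89.90590124 163.16707844] 61.09445783141328 [-11.2  19.2  -9.3  -0.  -61.6 -17.7] 0.08782694987911781
[ 0.518 -0.375  0.326] [[-0.88, 0.48, 0.0], [0.46, 0.84, 0.29], [0.14, 0.26, -0.96]]
```

View pics/w5.png

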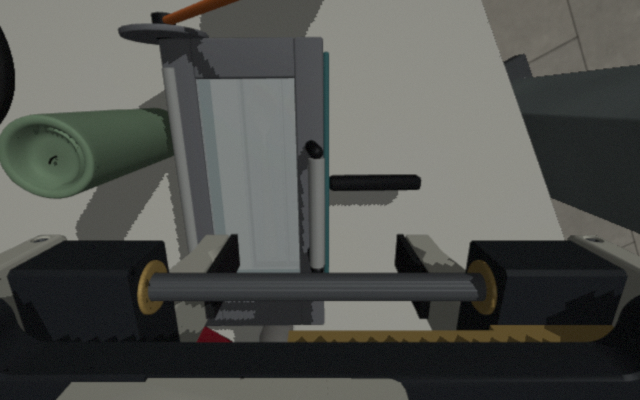

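The wrist view shows the bar vertical in the picture at u≈317, from (315,150) to (318,270). It's centred between the fingers (240 and 400).

```bash
python3 - <<'E'
from h import *
p=dict(np.load("w5.npz"))
a,b=plane(p,(314,148),.112),plane(p,(318,270),.112)
T=np.array([.5555,-.3057,.112]);th=np.radians(-28.9)
bx=np.array([np.cos(th),np.sin(th),0]);by=np.array([-bx[1],bx[0],0])
for q in(a,b,(a+b)/2): print(q.round(4),((q-T)@bx).round(4),((q-T)@by).round(4))
print(np.linalg.norm(a-b))
E
```

```text
[ 0.5334 -0.3489  0.112 ] 0.0015 -0.0485
[ 0.5766 -0.2647  0.112 ] -0.0014 0.0461
[ 0.555  -0.3068  0.112 ] 0.0001 -0.0012
0.0946003588628101
```

Request:
carry_out:
  moves:
    - [0,0,-25,0,0,0,100]
    - [0,0,-50,0,0,0,100]
    - [0,0,-65,0,0,0,100]
    - [0,0,-70,0,0,0,100]
    - [0,0,-70,0,0,0,60]
  squeeze: 35

```text
time_s: 9.6
tcp_pos: [0.5556, -0.3058, 0.0989]
eef_rot: [112.1, 89.9, 173.2]
contact_force: [0.1, 0.1, 0.7]
gripper_width: 0.0841
```

Request:
carry_out:
  moves:
    - [0,0,0,0,0,0,0]
    - [0,0,0,0,0,0,0]
    - [0,0,0,0,0,0,0]
    - [0,0,0,0,0,0,0]
    - [0,0,0,0,0,0,0]

```text
time_s: 10.1
tcp_pos: [0.556, -0.3059, 0.1]
eef_rot: [-71.3, 90.0, -10.1]
contact_force: [-0.1, 0.4, 0.5]
gripper_width: 0.0453
```

Request:
carry_out:
  moves:
    - [0,0,0,0,0,0,0]
    - [0,0,0,0,0,0,0]
    - [0,0,0,0,0,0,0]
    - [0,0,0,0,0,0,0]
    - [0,0,0,0,0,0,0]

```text
time_s: 10.6
tcp_pos: [0.5557, -0.3058, 0.0995]
eef_rot: [99.2, 90.0, 160.4]
contact_force: [-0.6, -0.5, 1.6]
gripper_width: 0.011
```

Request:
carry_out:
  moves:
    - [1.7,-0.9,5.4,0,0,0,0]
    - [3.6,-2,10.7,0,0,0,0]
    - [5.8,-3.2,15.9,0,0,0,0]
    - [8.1,-4.5,20.9,0,0,0,0]
    - [10.8,-5.9,25.9,0,0,0,0]

```text
time_s: 11.1
tcp_pos: [0.5667, -0.3117, 0.1258]
eef_rot: [73.3, 90.0, 134.5]
contact_force: [1.0, 1.1, -4.7]
gripper_width: 0.0107
```

Request:
carry_out:
  moves:
    - [2.8,-1.6,4.7,0,0,0,0]
    - [5.8,-3.3,9.3,0,0,0,0]
    - [9,-5,13.7,0,0,0,0]
    - [12.4,-6.9,18,0,0,0,0]
    - [16,-8.9,22,0,0,0,0]

```text
time_s: 11.6
tcp_pos: [0.5828, -0.3204, 0.1477]
eef_rot: [65.9, 90.0, 127.1]
contact_force: [-0.5, 4.6, -3.4]
gripper_width: 0.0109
```

Request:
carry_out:
  moves:
    - [1.9,-1.1,1.9,0,0,0,0]
    - [3.8,-2.1,3.8,0,0,0,0]
    - [7.7,-4.2,7.4,0,0,0,0]
    - [11.7,-6.5,10.7,0,0,0,0]
    - [11.7,-6.5,10.7,0,0,0,0]

```text
time_s: 12.1
tcp_pos: [0.5948, -0.3269, 0.1586]
eef_rot: [16.1, 90.0, 77.3]
contact_force: [-1.4, 5.5, -1.1]
gripper_width: 0.0106
```

```bash
python3 - <<'E'
from plant import r
from h import *
s=r.get_state(); print(s["time_s"],s["tcp_pos"],s["contact_force"],s["gripper_width"])
p=r.camera_params("wrist");np.savez("w6.npz",**{k:np.array(v) for k,v in p.items()})
w=r.capture("wrist");cv2.imwrite("pics/w6.png",w);sc=r.capture("scene");cv2.imwrite("pics/s6.png",sc)
cv2.imwrite("pics/v6.png",np.hstack([cv2.resize(sc[150:275,320:420],(480,600),interpolation=cv2.INTER_CUBIC),np.vstack([cv2.resize(w,(320,300)),cv2.resize(sc,(320,300))])]))
E
```

```text
12.1 [ 0.5948079  -0.3269306   0.15860879] [-1.36342893  5.45699148 -1.10275943] 0.010564762282501907
```

View pics/v6.png

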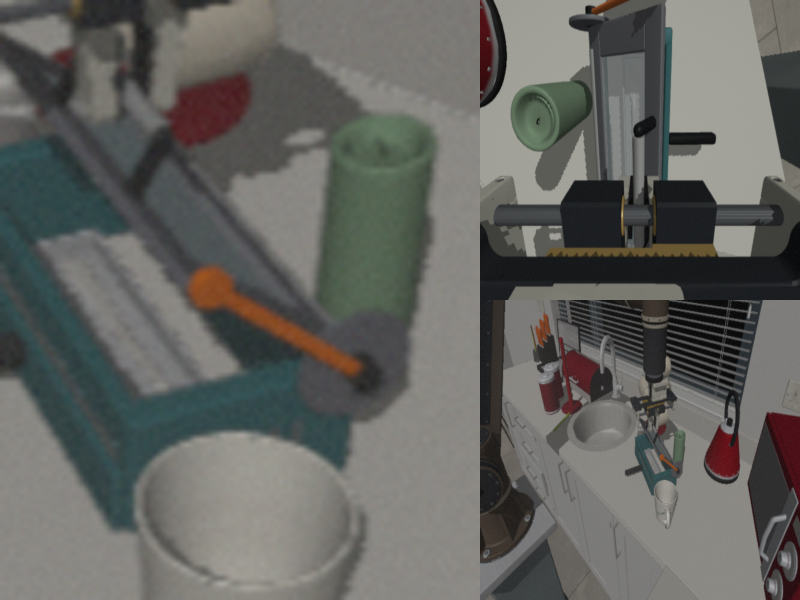

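In this view the lid is open, its front edge runs from (40,100) to (200,285) in the left crop, close to the orange tip at (210,288). Both spoons lie in the tray. By the hand's arc the lid is at about 0.655 rad. Next I compare it with the arm in one enlarged crop.

```bash
python3 - <<'E'
import cv2
s=cv2.imread("pics/s6.png"); cv2.imwrite("pics/s6z.png",cv2.convertScaleAbs(cv2.resize(s[165:235,325:405],None,fx=8,fy=8,interpolation=cv2.INTER_CUBIC),alpha=1.5))
E
```

```text
(no output)
```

View pics/s6z.png

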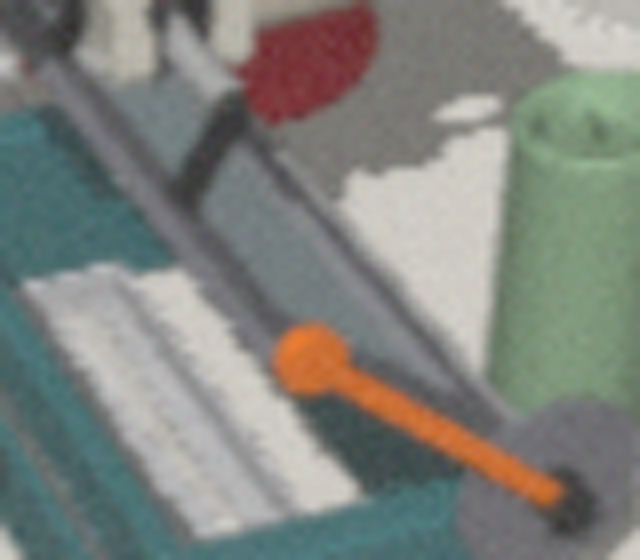

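The enlarged view shows the tip centre at (312,360), the arm running to (560,490), and the lid's front lower edge through about (165,240) and (220,300), ending just behind the orange tip.

```bash
python3 - <<'E'
from plant import r
from h import *
from scipy.optimize import brentq
ps=r.camera_params("scene"); s=cv2.imread("pics/s6.png"); hsv=cv2.cvtColor(s,cv2.COLOR_BGR2HSV).astype(int)
Z=lambda u,v:(325+u/8-.44,165+v/8-.44)
# front lower edge: grey/teal (or white spoon-tray) transition per row, by saturation/brightness
for row in range(186,208):
    print(row,[f"{hsv[row,c,1]}/{hsv[row,c,2]}" for c in range(334,358,2)])
def box(yaw,O):
    a=np.radians(yaw);bx=np.array([np.cos(a),np.sin(a),0]);by=np.array([-bx[1],bx[0],0]);return np.array(O),bx,by
for O in([.601,-.334,0],[.603,-.332,0],[.600,-.337,0]):
  O,bx,by=box(-28.9,O); H=O+.055*bx+[0,0,.074]
  g=Z(312,360);q=plane2(ps,g,H-.136*by,by)-(H-.136*by); ga=np.arctan2(q[2],-q@bx)
  out=[]
  for uv in((165,240),(220,300),(100,170)):
    c,d=ray(ps,Z(*uv)); D=lambda k:(lambda x:np.hypot(x@bx,x[2]))(c+k*d-H)
    ks=np.linspace(.3,1.6,600); v=np.array([D(k) for k in ks])-np.hypot(.115,.004)
    for i in np.where(np.diff(np.sign(v)))[0]:
      k=brentq(lambda k:D(k)-np.hypot(.115,.004),ks[i],ks[i+1]); x=c+k*d-H
      out.append((round(np.arctan2(x[2],-x@bx)+np.arctan2(4,115),3),round(x@by,3)))
  print(O,'gauge',ga.round(3),np.linalg.norm(q).round(4),'lid',out)
  X=[H-.125*by+ .115*(-np.cos(t)*bx+[0,0,np.sin(t)])-.004*(np.sin(t)*bx+[0,0,np.cos(t)]) for t in(.55,.65,.75)]
  print('corner low px zoom',((proj(ps,X)-[325,165]+.44)*8).round(0).tolist())
E
```

```text
186 ['78/65', '59/56', '28/63', '12/83', '7/73', '12/66', '24/73', '12/44', '12/43', '21/72', '20/90', '18/87']
187 ['91/67', '64/56', '51/60', '6/86', '15/84', '18/69', '18/56', '17/44', '17/44', '16/78', '18/83', '18/85']
188 ['85/75', '66/62', '59/56', '10/74', '12/85', '14/72', '10/49', '25/41', '10/49', '21/84', '18/85', '19/81']
189 ['81/72', '89/66', '63/61', '36/64', '12/84', '16/80', '5/51', '18/42', '20/64', '24/86', '24/84', '21/84']
190 ['85/72', '81/72', '76/70', '68/71', '13/76', '9/81', '13/61', '6/44', '15/70', '24/84', '18/85', '21/84']
191 ['77/73', '97/71', '95/70', '84/73', '41/62', '9/82', '7/72', '19/55', '17/73', '20/89', '21/84', '23/87']
192 ['92/72', '85/78', '87/76', '104/71', '71/61', '13/80', '15/83', '8/63', '18/69', '21/86', '15/84', '20/88']
193 ['90/74', '78/75', '86/74', '94/73', '79/74', '21/73', '21/85', '11/71', '15/67', '19/80', '30/86', '24/85']
194 ['77/76', '90/68', '85/75', '86/74', '92/72', '52/69', '12/82', '13/77', '27/66', '11/71', '21/87', '18/86']
195 ['86/74', '88/75', '88/75', '90/74', '91/70', '76/64', '27/75', '9/82', '15/66', '4/62
[... 1760 characters left out ...]
.   ] gauge 0.725 0.1119 lid [(np.float64(0.658), np.float64(-0.062)), (np.float64(-1.663), np.float64(0.181)), (np.float64(0.679), np.float64(-0.096)), (np.float64(-1.691), np.float64(0.136)), (np.float64(0.63), np.float64(-0.018)), (np.float64(-1.624), np.float64(0.236))]
corner low px zoom [[235.0, 403.0], [257.0, 369.0], [283.0, 335.0]]
[ 0.6   -0.337  0.   ] gauge 0.74 0.1173 lid [(np.float64(0.66), np.float64(-0.056)), (np.float64(-1.665), np.float64(0.186)), (np.float64(0.68), np.float64(-0.091)), (np.float64(-1.693), np.float64(0.142)), (np.float64(0.632), np.float64(-0.013)), (np.float64(-1.626), np.float64(0.242))]
corner low px zoom [[243.0, 416.0], [266.0, 381.0], [292.0, 348.0]]
```

```bash
python3 - <<'E'
from plant import r
from h import *
ps=r.camera_params("scene");pt=r.camera_params("top")
s=cv2.imread("pics/s6.png");t=cv2.imread("pics/top0.png");t2=cv2.imread("pics/t2.png")
def arm(im,x0,y0,x1,y1):
    h=cv2.cvtColor(im,cv2.COLOR_BGR2HSV)[y0:y1,x0:x1]; m=(h[...,0]<20)&(h[...,0]>4)&(h[...,1]>110)&(h[...,2]>50)
    y,x=np.nonzero(m); P=np.c_[x+x0,y+y0].astype(float); c=P.mean(0); d=np.linalg.svd(P-c,full_matrices=False)[2][0]
    k=(P-c)@d; return c+d*k.min(),c+d*k.max(),len(P)
A=arm(s,350,195,402,232);B=arm(t,375,190,400,236);C=arm(t2,375,190,400,236);print(A,B,C)
for O in([.603,-.332,0],[.601,-.334,0],[.600,-.337,0]):
    a=np.radians(-28.9);bx=np.array([np.cos(a),np.sin(a),0]);by=np.array([-bx[1],bx[0],0])
    H=np.array(O)+.055*bx-.136*by+[0,0,.074]
    for n,p,e in(('scene',ps,A),('top',pt,B),('top2',pt,C)):
        q=[plane2(p,x,H,by) for x in e[:2]]; q.sort(key=lambda x:x@bx); d=q[0]-q[1]; f=q[0]-H
        print(n,'ends rel',np.arctan2(d[2],-d@bx).round(3),np.linalg.norm(d).round(4),'tipend vs H',np.arctan2(f[2],-f@bx).round(3),np.linalg.norm(f).round(4),'rear end',((q[1]-H)@bx).round(4),(q[1]-H)[2].round(4))
E
```

```text
(array([359.67186393, 207.5916554 ]), array([394.4974405, 226.9061547]), 187) (array([392.67307716, 200.86527042]), array([380.21722967, 231.08952346]), 82) (array([393.02397603, 200.00987908]), array([380.217832  , 231.08975544]), 83)
scene ends rel 0.714 0.1185 tipend vs H 0.721 0.1238 rear end -0.0035 0.0042
top ends rel 0.746 0.1234 tipend vs H 0.739 0.1275 rear end -0.0036 0.0021
top2 ends rel 0.747 0.1273 tipend vs H 0.739 0.1275 rear end -0.0008 -0.0006
scene ends rel 0.714 0.1179 tipend vs H 0.731 0.1257 rear end -0.0045 0.0068
top ends rel 0.746 0.1265 tipend vs H 0.603 0.1108 rear end 0.0017 -0.023
top2 ends rel 0.747 0.1305 tipend vs H 0.603 0.1108 rear end 0.0046 -0.0258
scene ends rel 0.714 0.1173 tipend vs H 0.735 0.129 rear end -0.0071 0.0097
top ends rel 0.746 0.1301 tipend vs H 0.388 0.0965 rear end 0.0062 -0.0518
top2 ends rel 0.747 0.1341 tipend vs H 0.389 0.0965 rear end 0.0092 -0.0546
```

Scene and top now agree: the gauge is at about 0.72 rad and the lid at about 0.655. I'll raise it by 0.06 rad.

Request:
carry_out:
  moves:
    - [2,-1.1,1.5,0,0,0,0]
    - [4,-2.2,2.9,0,0,0,0]
    - [5.1,-2.8,3.7,0,0,0,0]
    - [5.1,-2.8,3.7,0,0,0,0]
    - [5.1,-2.8,3.7,0,0,0,0]

```text
time_s: 12.7
tcp_pos: [0.5993, -0.3294, 0.1619]
eef_rot: [63.6, 89.9, 124.8]
contact_force: [-0.9, 5.7, -2.5]
gripper_width: 0.0109
```

```bash
python3 - <<'E'
from plant import r
from h import *
s=r.get_state(); d=s["tcp_pos"]-[.5557,-.3058,.0995]; a=np.radians(-28.9)
print(s["time_s"],s["tcp_pos"],s["contact_force"],s["gripper_width"],'dx',d[0]*np.cos(a)+d[1]*np.sin(a),'dz',d[2])
sc=r.capture("scene");cv2.imwrite("pics/s7.png",sc)
cv2.imwrite("pics/s7z.png",cv2.convertScaleAbs(cv2.resize(sc[165:240,320:410],None,fx=8,fy=8,interpolation=cv2.INTER_CUBIC),alpha=1.5))
E
```

```text
12.7 [ 0.59933779 -0.32940954  0.16193553] [-0.89232006  5.7212607  -2.51014142] 0.01087671553362822 dx 0.04961341455139524 dz 0.06243552692980664
```

View pics/s7z.png

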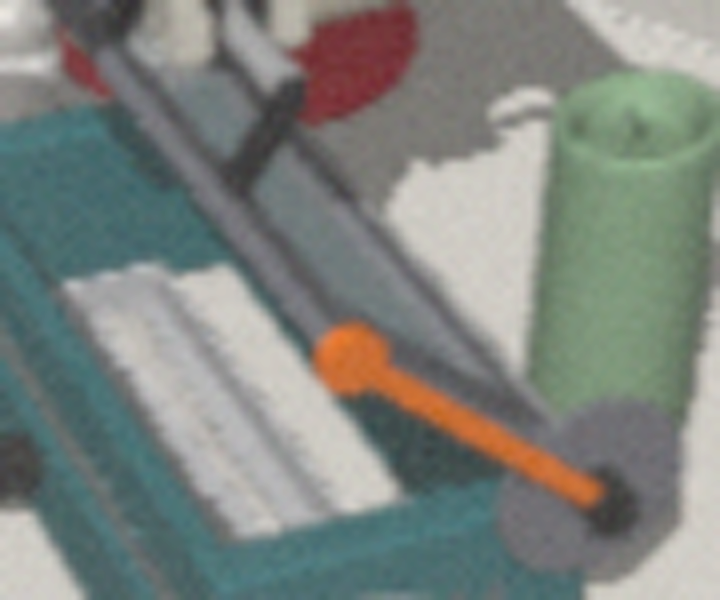

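The last picture shows the lid's front edge ending right behind the orange tip (352,358), its side strip lying along the orange arm, and both spoons in the tray. One numerical check of the lid's lower front edge follows.

```bash
python3 - <<'E'
from plant import r
from h import *
from scipy.optimize import brentq
ps=r.camera_params("scene")
a=np.radians(-28.9);bx=np.array([np.cos(a),np.sin(a),0]);by=np.array([-bx[1],bx[0],0])
H=np.array([.603,-.332,0])+.055*bx+[0,0,.074]; R0=np.hypot(.115,.004)
for f in("s6","s7"):
    h=cv2.cvtColor(cv2.imread(f"pics/{f}.png"),cv2.COLOR_BGR2HSV).astype(int); o=[]
    for row in range(184,205):
        g=((h[row,:,1]<32)&(h[row,:,2]<96)).astype(int)   # grey lid; left neighbour teal or bright tray
        for c in range(336,362):
            if g[c:c+4].all() and not g[c-4:c].any():
                C,d=ray(ps,(c-.5,row)); D=lambda k:(lambda x:np.hypot(x@bx,x[2])-R0)((C+k*d)-H)
                ks=np.linspace(.5,1.2,400);v=[D(k) for k in ks]
                i=np.where(np.diff(np.sign(v)))[0]
                if len(i): k=brentq(D,ks[i[0]],ks[i[0]+1]);x=C+k*d-H;o.append(np.arctan2(x[2],-x@bx)+np.arctan2(4,115))
                break
    print(f,len(o),np.median(o).round(3),np.std(o).round(3))
s=r.get_state();print(s["time_s"],s["qd"].round(2),s["contact_force"])
E
```

```text
s6 20 0.649 0.007
s7 19 0.704 0.008
12.75 [ 0.   -0.03 -0.1   0.01  0.09 -0.01] [-1.61709725  6.08708678 -2.41206401]
```

```bash
python3 -c "
from plant import r
print(r.close_job())"
```

```text
the job is handed in; nothing more can be done
None
```

I slid the tray home by its handle while the lid was shut, then lifted the lid by its bar. I handed the job in at about 12.8 s, still holding the bar (35 N commanded grip).

**Tray:** the push ended at a hard stop with the grip point about 121.6 mm before the box's centre, against 121 mm expected. After I let go, the panel looked flush and parallel to the box face, and the last picture shows both spoons lying in the tray. I did not measure the panel's gap to the face directly.

**Lid:** it stood at 0.704 rad by the scene camera and about 0.71 rad by the hand's arc.

**Gauge:** I measured the gauge arm at about 0.71 to 0.75 rad, so the lid should be about 0.01 to 0.04 rad off, inside the 0.07 limit. My first top-view readings gave 0.61 to 0.65, which disagreed. I put that down to their strong sensitivity to the assumed box position. With a slightly corrected box position, the top and scene views agreed.

**Other objects:** the orange arm and the mug looked unmoved in the pictures. I last saw the shaker standing after the tray went in, and did not look at it again after lifting the lid.

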